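# Call the steward and point out the winning entry

### The job

On the judging table, ring the desk bell by pressing its plunger down with the fingertips to call the steward, let it spring back up, then point down at the middle of the tray of ribs with the fingertips 1 to 5 cm above the meat. Keep pointing there for at least two seconds, and finish with the arm still pointing at the ribs. Touch no food or tray, do not dip low over the chicken or the sausages, and leave the cup, sauce jar and brush where they are.

Things in the scene. Friction and masses are not known exactly. Their poses are not given: they have to be found in the camera images.
- ribs: loose white foam tray, 140 (its x) x 115 (its y) x 30 mm high, on a bed of green leaf, holding three dark red-brown glazed rib pieces side by side, pale bone ends showing at both ends; origin at the centre of the tray's underside, z up; the food stands up to 40 mm above the table, inside the middle 110 x 90 mm
- ribs_top (a point): the middle of the ribs, level with the top of the food, 40 mm above the underside of its tray
- chicken: loose white foam tray, 140 (its x) x 115 (its y) x 30 mm high, on a bed of green leaf, holding three golden-brown drumsticks laid head to tail with pale bone knuckles; origin at the centre of the tray's underside, z up; the food stands up to 40 mm above the table, inside the middle 110 x 90 mm
- chicken_top (a point): the middle of the chicken, level with the top of the food, 40 mm above the underside of its tray
- sausages: loose white foam tray, 140 (its x) x 115 (its y) x 30 mm high, on a bed of green leaf, holding three smooth, plain orange-red sausages; origin at the centre of the tray's underside, z up; the food stands up to 40 mm above the table, inside the middle 110 x 90 mm
- sausages_top (a point): the middle of the sausages, level with the top of the food, 40 mm above the underside of its tray
- bell_top (a point): centre of the top face of the desk bell's brass plunger (22 mm across, 62 mm above the table when up); the bell is fixed to the table, a chrome dome 76 mm across and 46 mm high on a black foot 84 mm across. Together the bell and the three trays make a row across the table, about 220 mm apart, in any order
- plunger (a joint): the bell's plunger: 0 up, 0.006 m fully pressed straight down; a spring brings it back up. It starts to move at 1.5 N and is fully down at 4.5 N; the bell rings at 0.004 m
- cup: bystander: red cup, 76 mm across, 95 mm high, standing beyond the row; origin at the centre of its underside
- sauce: bystander: jar of brown sauce with a black cap, 64 mm across, 100 mm high, standing beyond the row; origin at the centre of its underside
- brush: bystander: basting brush 200 mm long, lying between the robot and the row, lengthwise along the row; origin at its underside, its x axis runs along it

How it is judged:
By the outcome, as a careful person would: the job done as asked, in the order asked, and still so for the second after the job is handed in, with the robot touching nothing.
It also fails if it takes over 45 s, if anything falls off the work surface, if the arm or the gripper's body presses on something with over 40 N, if the wrist force passes 120 N, or if a joint passes its speed limit or range.

### The arm

A 7-joint arm with a two-finger parallel gripper is mounted at the origin on the work surface. World frame = base frame: x ahead of the robot, y to its left, z up, the work surface at z = 0. Lengths are in m, angles in rad, forces in N, time in s.
With the tool pointing down it reaches from about 0.425 to 0.95 m from the base axis. Payload 4.7 kg.
Tool frame: the origin (TCP) lies on the centre line of the jaws, within the pads' length; the fingertips stand robot.nose_length ahead of it and the grasp point (between the pads) lies 8 mm behind it (robot.nose_length is the distance from the TCP to the fingertips, in m); z points along the fingers, y is the line along which they close (so a half turn about z gives the same grasp; the last joint's range is limited). The gripper opens to 85 mm and grips with 20 to 120 N. Pads are 22 mm wide; open, the fingers measure 114 mm over their backs; the gripper's body (76 mm by 85 mm) begins 54 mm behind the grasp point. The pads swing forward as they close: fully open they stand 13 mm farther back than shut.
Start: joints at [1.265, 0.469, -0.049, 1.532, 0.024, 1.141, -0.082], TCP at [0.185, -0.649, 0.242] pointing down, gripper open.
Joint ranges: [-2.59, 2.59], [-0.33, 1.99], [-1.39, 1.29], [0.1, 2.45], [-1.04, 4.18], [0.21, 1.99], [-2.66, 2.66]. Speed limits (rad/s): [2.57, 2.57, 3.14, 3.14, 3.14, 3.14, 3.14].

### API

Orientations are given as [roll, pitch, yaw] about the fixed x, y, z axes, in that order (R = Rz(yaw) Ry(pitch) Rx(roll)).
In Python, from plant import robot gives the robot as it stands. Calls block until the motion is done:
- robot.goto(position, orientation): joint-space move of the TCP to a pose.
- robot.move_straight(position, vel=0.15, attitude=None, contact_N=None): straight line of the TCP; attitude=None keeps the orientation; vel is the mean speed in m/s. With contact_N (N) it stops when the force on the tool has changed by that much, and returns True; else False.
- robot.move_joints(angles): joint-space move.
- robot.grip(opening, strength=None): opening from 0.0 (shut) to 1.0 (fully open); strength is the grip in N (None keeps the last); returns when the fingers have stopped.
- robot.sleep(seconds).
- robot.inverse_kinematics(position, orientation): joint angles nearest the present ones, or None.
- robot.sense(): the state.
- robot.grab_frame(name): name is "side" or "top"; returns a dict with "image" (420x560x3 uint8, red, green, blue), "range_z" (420x560 float32, m along the optical axis (not along the pixel's ray), 0 where there is no reading), "fx", "fy", "cx", "cy" (pixels), "dist_coeffs" ([k1, k2, p1, p2, k3] as OpenCV has them; the pictures are not rectified), "R" (3x3) and "t" (3): a world point X has camera coordinates R X + t. Camera axes: x right, y down, z forward; pixel columns grow to the right and rows downward; lengths in m; the calibration is good to about 2 mm. A picture is of the moment at which its call begins.
A pose or a line that the arm cannot do raises robot.IKError and nothing moves.
- robot.close_job(): hands the job in; it is judged then, once.
The state is a dict: "t": time; "joint_pos": joint angles; "joint_velocities": joint speeds; "effort": joint torques, N m; "tcp_pos": TCP position; "tcp_rot": TCP orientation; "wrist_force": force on the tool from outside, world axes, zero at the start; "torque": the same for the moment, N m; "opening": opening from 0.0 (shut) to 1.0 (fully open); "gripper_force": force on a finger pad.
Only numpy, scipy, OpenCV 4.12 (cv2) and the standard library are available. Lean on these libraries where they do the work, as an engineer would, in place of code of your own. Each camera call takes 0.05 s, during which the arm holds its last target. There are 200 camera calls.

## Working session

There is one attempt and no reset: what is moved stays moved. The work goes in short steps, each a Python script; the robot and the scene stay as the last script left them, time stands still between calls to the robot, and variables do not carry over. Pictures are saved under pics/ and viewed, at most 10 in all, crops included, and the job is handed in when it is done.

```bash
mkdir -p pics; ls
python3 - <<'E'
from plant import robot
import cv2,numpy as np
for n in("top","side"):
    f=robot.grab_frame(n); cv2.imwrite(f"pics/{n}1.png",f["image"][:,:,::-1]); np.save(f"{n}1.npy",f,allow_pickle=True)
    print(n,f["fx"],f["cx"],f["cy"],f["dist_coeffs"],(-f["R"].T@f["t"]).round(3),f["R"].round(2).tolist())
s=robot.sense();print(s["t"],s["tcp_pos"],s["tcp_rot"],s["opening"],s["wrist_force"],robot.nose_length)
E
```

```text
pics
top 516.1631506470469 276.92024120492306 217.93945750733155 [0.02016507 0.         0.         0.         0.        ] [ 0.396 -0.008  1.066] [[-0.02, -1.0, -0.02], [-0.98, 0.02, -0.19], [0.19, 0.01, -0.98]]
side 412.7619909255188 280.55541955405454 207.79686672354472 [-0.10797712  0.          0.          0.          0.        ] [ 0.415 -0.733  0.579] [[0.98, -0.19, 0.01], [-0.1, -0.54, -0.84], [0.17, 0.82, -0.55]]
0.1 [ 0.18430622 -0.64883713  0.24134555] [-3.13981826e+00  9.32780372e-05  2.76765816e-01] 0.9987520774354499 [-0.89419655 -0.00169377  0.54901455] 0.011
```

View pics/top1.png

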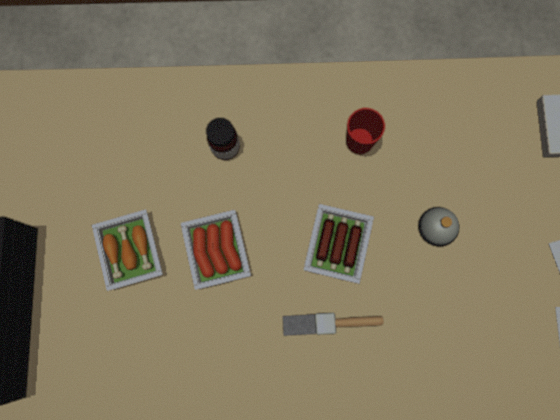

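View pics/side1.png

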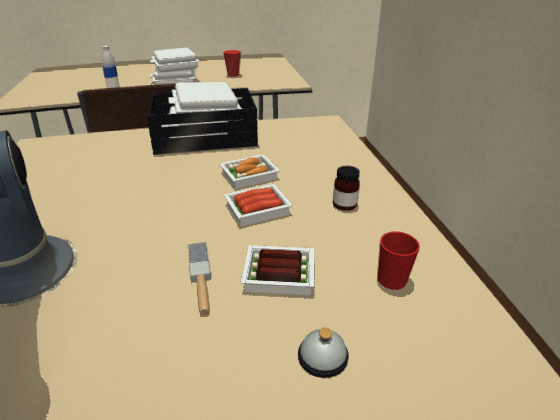

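The top view shows chicken (128,250), sausages (216,249), ribs (339,244) and the bell plunger (446,222). Sauce is at (222,138), the cup at (365,130) and the brush at (332,323). In the side view the plunger is at (326,333) and the ribs at (279,266).

```bash
cat > h.py <<'E'
import cv2,numpy as np
def ray(f,uv):
    K=np.array([[f["fx"],0,f["cx"]],[0,f["fy"],f["cy"]],[0,0,1]])
    p=cv2.undistortPoints(np.float64([[uv]]),K,np.array(f["dist_coeffs"],float))[0,0]
    return -f["R"].T@f["t"], f["R"].T@np.array([p[0],p[1],1.])
def plane(f,uv,z):
    c,d=ray(f,uv); return c+d*(z-c[2])/d[2]
def depth(f,uv):
    c,d=ray(f,uv); r=f["range_z"][int(uv[1])-1:int(uv[1])+2,int(uv[0])-1:int(uv[0])+2]; return c+d*np.median(r)
def tri(f,a,g,b):
    c,d=ray(f,a); e,h=ray(g,b)
    s=np.linalg.lstsq(np.c_[d,-h],e-c,rcond=None)[0]
    p,q=c+d*s[0],e+h*s[1]; return (p+q)/2,np.linalg.norm(p-q)
def blob(f,lo,hi,roi):
    x0,y0,x1,y1=roi; hsv=cv2.cvtColor(f["image"],cv2.COLOR_RGB2HSV)[y0:y1,x0:x1]
    m=cv2.inRange(hsv,np.array(lo),np.array(hi))
    n,l,s,c=cv2.connectedComponentsWithStats(m); i=1+s[1:,4].argmax()
    return c[i]+[x0,y0],s[i],(l==i).astype(np.uint8)
E
python3 - <<'E'
from h import *
T=np.load("top1.npy",allow_pickle=True).item();S=np.load("side1.npy",allow_pickle=True).item()
bt,s1,_=blob(T,(8,120,80),(25,255,255),(434,210,458,236)); bs,s2,_=blob(S,(8,120,80),(25,255,255),(315,324,338,343))
print("plunger px",bt,s1,bs,s2)
print("tri",tri(T,bt,S,bs),"plane",plane(T,bt,.060),plane(S,bs,.058),"depth",depth(T,bt),depth(S,bs))
for n,roi in dict(ribs=(296,196,384,292),saus=(174,202,258,296),chick=(84,202,170,296)).items():
    # tray outline: white rim (low saturation, bright) plus inside
    c,s,m=blob(T,(0,0,110),(179,70,255),roi)
    pts=cv2.findNonZero(m).reshape(-1,2)+np.array(roi[:2])
    r=cv2.minAreaRect(pts.astype(np.float32)); b=cv2.boxPoints(r)
    w=np.array([plane(T,q,.03) for q in b]); print(n,r,"centre",w.mean(0).round(4),"sides",np.linalg.norm(w-np.roll(w,1,0),axis=1).round(3),"yaw",np.degrees(np.arctan2(*(w[1]-w[0])[1::-1])).round(1))
print("ribs depth",depth(T,(341,243)),"side",plane(S,(279,266),.04))
for n,p,z in(("cup",(365,130),.09),("sauce",(222,130),.1)):print(n,depth(T,p))
E
```

```text
plunger px [445.96153846 221.53846154] [ 7  7 11 10 78] [325.01785714 332.91071429] [  4   4  13  11 112]
tri (array([ 0.5725667 , -0.32594987,  0.05993008]), np.float64(0.0004609207090333905)) plane [ 0.57232215 -0.32588658  0.06      ] [ 0.57339168 -0.32442298  0.058     ] depth [ 0.57180079 -0.32494593  0.06297612] [ 0.57216906 -0.32758244  0.06202308]
ribs ((338.7606506347656, 243.26719665527344), (60.12282180786133, 70.94493103027344), 13.240520477294922) centre [ 0.5391 -0.1173  0.03  ] sides [0.119 0.146 0.122 0.144] yaw -14.9
saus ((214.55889892578125, 249.26089477539062), (71.74212646484375, 59.12431716918945), 77.27564239501953) centre [0.5327 0.1341 0.03  ] sides [0.147 0.121 0.147 0.118] yaw -78.4
chick ((125.88406372070312, 249.52850341796875), (72.0025863647461, 59.41048812866211), 76.18497467041016) centre [0.5364 0.3139 0.03  ] sides [0.149 0.121 0.149 0.117] yaw -77.1
ribs depth [ 0.53691036 -0.12044118  0.0422916 ] side [ 0.53645432 -0.13362589  0.04      ]
cup [ 0.78478766 -0.18610717  0.0083465 ]
sauce [0.75800479 0.1098369  0.10214274]
```

Run:
```python
from h import *
from plant import robot
T=np.load("top1.npy",allow_pickle=True).item();S=np.load("side1.npy",allow_pickle=True).item()
r=[]
for f,roi in((T,(312,212,368,276)),(S,(246,240,316,295))):
    x0,y0,x1,y1=roi;h=cv2.cvtColor(f["image"],cv2.COLOR_RGB2HSV)[y0:y1,x0:x1]
    m=cv2.inRange(h,np.array((0,100,20)),np.array((8,255,255)))|cv2.inRange(h,np.array((170,100,20)),np.array((179,255,255)))
    b=cv2.minAreaRect(cv2.findNonZero(m)); r.append(np.array(b[0])+[x0,y0]); print(r[-1],b[1])
print("ribs tri",tri(T,r[0],S,r[1]),"plane",plane(T,r[0],.035))
robot.grip(0.0,20); s=robot.sense(); print(s["opening"],robot.nose_length)
down=[np.pi,0,0.277]
robot.goto([.572,-.326,.2],down); s=robot.sense(); print(s["t"],s["tcp_pos"],s["tcp_rot"],s["wrist_force"])
robot.move_straight([.572,-.326,.062+robot.nose_length+.015],vel=.1)
for n in("top","side"):
    f=robot.grab_frame(n);np.save(n+"2.npy",f,allow_pickle=True)
    if n=="side":c=f["image"][250:400,220:440]
    else:c=f["image"][150:300,340:560]
    cv2.imwrite(f"pics/{n}2.png",cv2.resize(c,None,fx=3,fy=3)[:,:,::-1])
s=robot.sense(); print(s["t"],s["tcp_pos"],s["tcp_rot"],s["wrist_force"])
```

```text
[338.47646904 242.60587883] (37.20356750488281, 40.67445373535156)
[278.9431076  264.96724319] (43.101966857910156, 30.476730346679688)
ribs tri (array([ 0.53975303, -0.11696919,  0.02781714]), np.float64(0.0001352863555249748)) plane [ 0.53882681 -0.11622101  0.035     ]
-0.0025494470679087557 0.011
2.7083 [ 0.57105066 -0.3279247   0.20006247] [3.14066833e+00 6.88766924e-04 2.74236757e-01] [ 0.3860044   0.14788069 -0.04055294]
4.075 [ 0.57246562 -0.32625117  0.0888628 ] [ 3.14050545e+00 -1.12604850e-03  2.76927934e-01] [0.55422286 0.06825784 0.39433501]
```

View pics/side2.png

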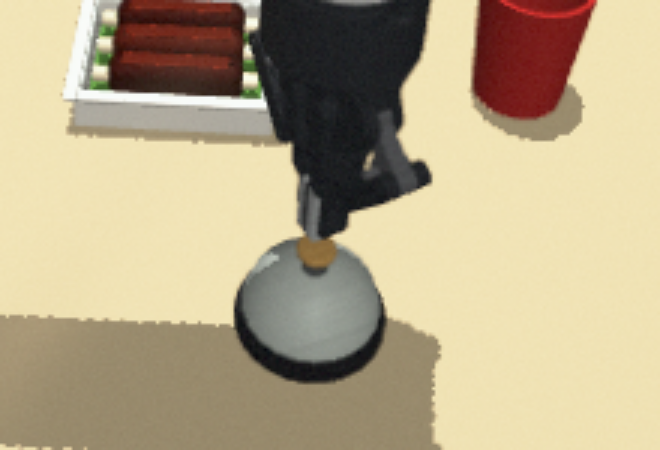

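The shut fingertips (crop px 318,235) stand just above the plunger (317,250) and are lined up with it. The two ribs estimates agree at about (0.539, -0.117). Next I press the bell.

Run:
```python
from h import *
from plant import robot
p=lambda k:(lambda s:print(k,round(s["t"],2),s["tcp_pos"].round(4) if hasattr(s["tcp_pos"],"round") else s["tcp_pos"],np.round(s["wrist_force"],2)))(robot.sense())
N=robot.nose_length
print(robot.move_straight([.572,-.326,.050+N],vel=.015,contact_N=7)); p("press")
f=robot.grab_frame("side");cv2.imwrite("pics/press.png",cv2.resize(f["image"][290:380,260:390],None,fx=5,fy=5)[:,:,::-1])
```

```text
True
press 5.38 [ 0.572  -0.326   0.0672] [-0.87  1.42  3.92]
```

View pics/press.png

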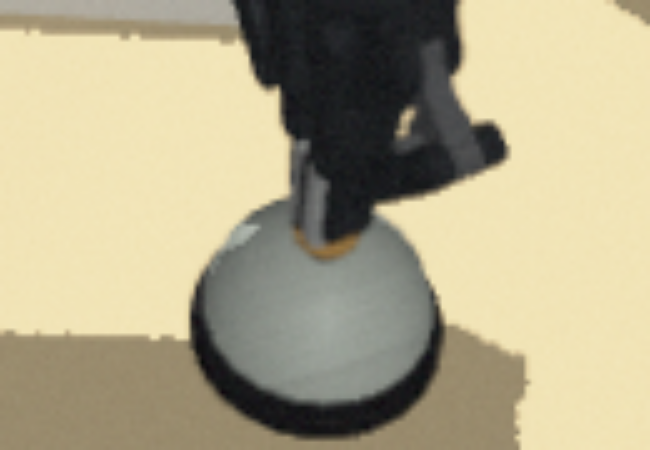

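The plunger is pressed flush at crop px (327,245). Tip z is 0.056, so it has travelled about 6 mm, and the 7 N stop tripped, so the bell has rung. Now I release and point.

Run:
```python
from h import *
from plant import robot
N=robot.nose_length
robot.move_straight([.572,-.326,.2],vel=.1)
robot.sleep(.3)
robot.move_straight([.539,-.117,.2],vel=.15)
robot.move_straight([.539,-.117,.04+.028+N],vel=.08)
robot.sleep(2.8)
s=robot.sense();print(s["t"],s["tcp_pos"],s["tcp_rot"],s["wrist_force"])
f=robot.grab_frame("side");g=robot.grab_frame("top")
T=np.load("top1.npy",allow_pickle=True).item()
cv2.imwrite("pics/end.png",np.hstack([cv2.resize(f["image"][150:390,180:440],(390,360)),cv2.resize(g["image"][100:340,240:500],(390,360))])[:,:,::-1])
```

```text
13.225 [ 0.53899117 -0.11698319  0.07898578] [-3.14024432e+00  1.63673022e-03  2.76958455e-01] [-0.21832346 -0.09725837  0.19422741]
```

View pics/end.png

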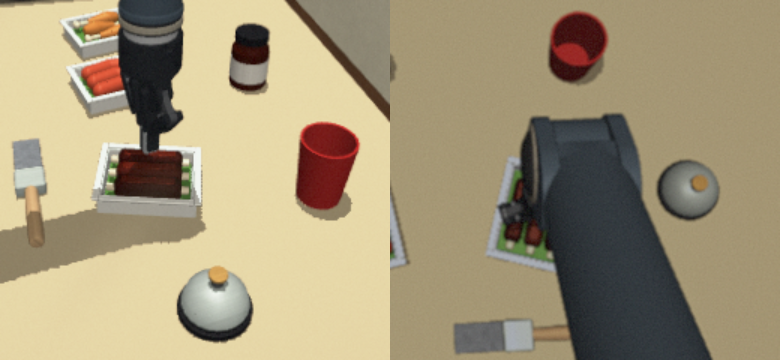

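The shut tips hover about 28 mm above the ribs' centre (left half px 150,150). The plunger is back up (218,274), and the bystanders have not moved.

```bash
python3 -c "
from plant import robot
print(robot.close_job())"
```

```text
the job is handed in; nothing more can be done
None
```

The bell was pressed fully down and sprang back up, and the arm finished pointing about 28 mm above the middle of the ribs, held there over 2 s with nothing else touched; the job was handed in at about 13 s, with no verdict shown.

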